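Take a sample plaque off its peg and stand it in the holder

TASK

Take the long mask-sample plaque (the longest of the three) off its wire peg: ease it along the peg, lifting its slotted end over the upturned tip gently and by feel, never pressing it against the peg with more than 6 N. Then stand it upright in the slotted wooden holder, roughly in the middle and fully down in the slot, and let go. Leave the other two plaques hanging and everything else on the bench where it is.

Things in the scene. Friction and masses are not known exactly. Their poses are not given: they have to be found in the camera images.
- plaque: the long plaque: rigid pale wooden board, 4 mm thick (x), 157 mm tall, 0.07 to 0.13 kg, two-dome mask relief (8 mm proud) on its -x face. Origin: middle of the upper edge of its hanging slot, a closed window 14 mm wide (y), 13 mm high (z -13 to 0 mm). z up. Below the slot it is 64 mm wide down to z = -105 mm; lowest 4 mm only 2.5 mm thick. Hangs on a peg by the slot's upper edge.
- tab (a point): on the long plaque's top tab, 38 mm above the plaque's origin; the tab is 60 mm wide (y), 52 mm high (z 0 to 52 mm), 4 mm thick. Grip it from above across the thickness with the fingertips 26 to 30 mm above the origin (or well to one side), so that the finger in front of the plaque passes over the peg's raised tip
- foot (a point): middle of the long plaque's bottom edge, 105 mm below its origin
- rack: fixed wooden rack: crossbar 340 mm long (y), x 0 to 14 mm, z 152 to 174 mm, on posts at y +-160 mm (behind, 174 mm high). Origin on the table under the middle of the bar's front face; z up. Three 5 mm steel wire pegs at y -110, 0, +110 mm run level along -x, upper side at z 170 mm; any of them may carry the long plaque. Pegs are stiff.
- root (a point): where the rack's middle peg (its centre line) leaves the bar; the other two are 110 mm to either side. Each peg runs level for 42 to 76 mm, then its last 34 mm goes straight out and up at 31 to 46 degrees: set and bent by hand, different on each peg, told by no pose. The end rises 17 to 26 mm and is at most 106 mm from the bar. On steep tips an upright plaque has only 1.7 mm of play in its slot
- holder: fixed dark wooden block 56 mm (x) by 110 mm (y) by 30 mm high, with one straight slot along its y, open at both ends, 7 mm wide in x, 18 mm deep (slot floor 12 mm above the table), centred on the block. Origin: middle of the underside; z up.
- short_a: a short plaque, of the same kind as the long one but only 120 mm tall over all (68 mm below its origin) and with one round face relief; same slot, same tab, same origin; hangs on another peg
- short_b: a short plaque, of the same kind as the long one but only 120 mm tall over all (68 mm below its origin) and with one round face relief; same slot, same tab, same origin; hangs on another peg
- bowl: bystander, to be left alone: black paint bowl, rim radius 45 mm, 45 mm high; origin at its underside
- palette: bystander, to be left alone: white palette plate, radius 75 mm, 16 mm high; origin at its underside
- inkjar: bystander, to be left alone: small glass ink jar, radius 24 mm, 60 mm high; origin at its underside
- cup: bystander, to be left alone: blue ceramic water cup, radius 35 mm, 75 mm high; origin at its underside
- brush: bystander, to be left alone: paint brush lying flat, 200 mm long; origin at its underside, x along its length
- mask: bystander, to be left alone: white domed mask lying face up, radius 62 mm, 48 mm high; origin at its underside
Things that resemble listed ones, but are neither listed nor needed, are in the scene too. What is shaped like the plaque but yellow is not meant. Leave any green look-alike of the holder alone.

How it is judged:
On the way:
1. the long plaque has been drawn off its peg: its slot is in front of the peg's end and it no longer touches the rack (x of plaque in the frame of rack below -0.109 m and height (world z) of plaque above 0.15 m and contact force between plaque and rack below 0.1 N), for 0.1 s.
At the end, for the whole second after the job is handed in: The long plaque stands released and still in the holder's slot, its bottom edge within 4 mm of the slot floor and 20 mm of the block's middle along it, upright within 0.3 rad (it may lean in the slot), either face forward; both short plaques still hang (moved under 20 mm) (z of foot in the frame of holder between 0.006 and 0.016 m and x of foot in the frame of holder between -0.006 and 0.006 m and y of foot in the frame of holder between -0.02 and 0.02 m and angle between plaque's own z axis and vertical below 0.3 rad and angle between the x axis of plaque and the x axis of holder, either way round below 0.35 rad and linear speed of plaque below 0.02 m/s and distance of each of short_a, short_b from where it was at the start of the episode below 0.02 m); the robot touches nothing.
It fails at once if the long plaque is forced against the rack or its pegs with more than 6 N (contact force between plaque and rack above 6 N).
It fails at once if a short plaque is moved by more than 20 mm (distance of any of short_a, short_b from where it was at the start of the episode above 0.02 m).
It fails at once if something else on the bench is moved by more than 30 mm (distance of any of bowl, palette, inkjar, cup, brush, mask from where it was at the start of the episode above 0.03 m).
It also fails if it takes over 72 s, if anything falls off the work surface, if the arm or the gripper's body presses on something with over 40 N, if the wrist force passes 120 N, or if a joint passes its speed limit or range.

ROBOT

A 6-joint arm with a two-finger parallel gripper is mounted at the origin on the work surface. World frame = base frame: x ahead of the robot, y to its left, z up, the work surface at z = 0. Lengths are in m, angles in rad, forces in N, time in s.
With the tool pointing down it reaches from about 0.25 to 0.775 m from the base axis. Payload 4 kg.
Tool frame: the origin (TCP) lies on the centre line of the jaws, within the pads' length; the fingertips stand 17 mm ahead of it and the grasp point (between the pads) lies 2 mm behind it; z points along the fingers, y is the line along which they close (so a half turn about z gives the same grasp; the last joint's range is limited). The gripper opens to 94 mm and grips with 3 to 60 N. Pads are 16 mm wide; open, the fingers measure 119 mm over their backs; the gripper's body (75 mm by 177 mm) begins 78 mm behind the grasp point.
Start: joints at [-1.328, 0.087, 1.371, -0, 1.684, -0.103], TCP at [0.186, -0.517, 0.223] pointing down, gripper open.
Joint ranges: [-3.1, 3.1], [-0.76, 2.03], [0.27, 2.55], [-1.08, 4.22], [0.17, 2.65], [-2.57, 2.57]. Speed limits (rad/s): [2.79, 2.79, 3.14, 3.14, 3.14, 3.14].

INTERFACE

Orientations are given as [roll, pitch, yaw] about the fixed x, y, z axes, in that order (R = Rz(yaw) Ry(pitch) Rx(roll)).
In Python, from bench import robot gives the robot as it stands.
- The arm moves only by the tool servo_tool, never from a script. Its argument "plan" is a list of rows, each a list of 7 numbers: the shift along the tool's x, y, z normalised to -1 to 1, where 1 is 0.1 m, then the turn, a rotation vector about the tool's x, y, z normalised to -1 to 1, where 1 is pi/2 rad, then the finger opening in mm, from 0 to 94. In form: [[x, y, z, ax, ay, az, gripper], ...]. A call has 1 to 12 rows; each row is the pose to reach, as a shift and turn from the pose commanded when the call began, along the tool's axes at that moment; what a row does not reach only later rows make up. A row lasts 1/12 s, in which the tool goes at most 41.7 mm and 7.16 degrees, less where a joint would pass 70% of its speed; a pose out of reach is approached as far as the arm can. A call with a number of a shift or a turn outside -1 to 1 is refused whole. A call with a gripper value outside its range is refused whole. The fingers move at their own pace and stop on an object; the grip force is fixed at half the most. Time passes only in rows, so rows that repeat a pose let the fingers close. It gives the time, the measured TCP pose, the force, the opening and the grip force at its end, in the units of the state.
- robot.get_obs(): the state, without advancing time (a new reading comes with each control period).
- robot.snapshot(name): name is "side" or "top" or "wrist"; returns the picture (420x560x3 uint8, red, green, blue); there is no depth.
- robot.camera_params(name): a dict with "camera_matrix" (3x3 intrinsics, pixels), "distortion" ([k1, k2, p1, p2, k3] as OpenCV has them; the pictures are not rectified), "rvec" (rotation vector, rad) and "tvec" (3), from world to camera coordinates, as OpenCV has them; the wrist camera has in their place "tool_from_camera" (4x4, takes a point from camera to tool coordinates, whose origin is the TCP and whose axes are the flange's). Camera axes: x right, y down, z forward; pixel columns grow to the right and rows downward; lengths in m; the calibration is good to about 2 mm. A picture is of the moment at which its call begins: read the wrist's pose just before it. camera_params takes no time and is no camera call.
- robot.close_job(): hands the job in; it is judged then, once.
Trained networks look in the newest picture that a camera, given by its name, has taken for a name from the list of things; names that differ only in an ending like _2 or _b are one class to them, and where a whole thing is asked for, a point or a joint stands for the part that bears it (a point fixed in the world has none). Each returns a list of dicts, best first, with "conf" (0 to 1); they miss things now and then, are a little off and sometimes report something else, mostly with a low value. They report only what shows in the picture. A call takes as long as a camera call. They do not tell look-alikes from the thing itself.
- robot.find_in(thing, camera): "extent" ([centre column, centre row, width, height] in pixels, round what is visible of it).
The state is a dict: "time": time; "joint_positions": joint angles; "qvel": joint speeds; "joint_torque": joint torques, N m; "tool_pos": TCP position; "ee_rot": TCP orientation; "wrist_force": force on the tool from outside, world axes, zero at the start; "wrist_torque": the same for the moment, N m; "width": finger opening in m; "finger_force": force on a finger pad.
Only numpy, scipy, OpenCV 4.12 (cv2) and the standard library are available. Lean on these libraries where they do the work, as an engineer would, in place of code of your own. Each camera call takes 0.05 s, during which the arm holds its last target. There are 200 camera calls.

## Working session

There is one attempt and no reset: what is moved stays moved. The work goes in short steps, Python scripts to look and compute and a tool call to move; the robot and the scene stay as the last step left them, time stands still between calls to the robot, and variables do not carry over. Pictures are saved under pics/ and viewed, at most 10 in all, crops included, and the job is handed in when it is done.

Besides the shell and the picture viewer there is one more tool, called after ">>>" in YAML: its name, and indented under it one key for each argument. servo_tool: Moves the arm, as the interface text tells. Scaled input: -1 to 1 covers 0.1 m each way for a shift and pi/2 rad each way for a turn. Its arguments: {"type":"object","properties":{"plan":{"type":"array","items":{"type":"array","items":{"type":"number"}}}},"required":["plan"]}

```bash
mkdir -p pics; python3 - <<'E'
from bench import robot
import cv2,json
import numpy as np
np.set_printoptions(precision=4,suppress=True)
o=robot.get_obs();print(o['time'],o['tool_pos'],o['ee_rot'])
ims=[]
for c in ["side","top"]:
    im=robot.snapshot(c);cv2.imwrite(f'pics/{c}0.png',im[:,:,::-1])
    p=robot.camera_params(c);print(c,{k:np.round(np.array(v),4).tolist() for k,v in p.items()})
    for t in ["plaque","short_a","rack","holder","root","foot","tab"]:
        print(t,[(np.round(d['extent'],1).tolist(),round(d['conf'],2)) for d in robot.find_in(t,c)][:4])
print({k:np.round(np.array(v),4).tolist() for k,v in robot.camera_params("wrist").items()})
E
```

```text
0.0 [ 0.1863 -0.5169  0.2213] [-3.1394 -0.0003  0.3458]
side {'camera_matrix': [[544.1157, 0.0, 285.5609], [0.0, 544.1157, 209.3668], [0.0, 0.0, 1.0]], 'distortion': [-0.0574, 0.0, 0.0, 0.0, 0.0], 'rvec': [0.5768, -2.696, 1.1441], 'tvec': [0.4824, 0.2231, 1.2991]}
plaque [([204.6, 251.6, 19.1, 61.5], 0.81), ([161.0, 358.8, 65.8, 56.9], 0.66)]
short_a [([236.8, 215.8, 18.5, 48.5], 0.77), ([263.7, 189.8, 18.2, 46.7], 0.57)]
rack []
holder [([374.1, 191.2, 33.7, 32.1], 0.95), ([319.6, 187.3, 27.1, 34.6], 0.61)]
root [([218.2, 236.1, 129.3, 143.1], 0.76)]
foot [([159.8, 356.2, 67.4, 61.0], 0.84), ([207.9, 248.9, 23.6, 60.2], 0.79)]
tab [([207.6, 250.4, 18.1, 65.6], 0.96), ([160.7, 354.9, 71.0, 55.9], 0.8)]
top {'camera_matrix': [[397.3651, 0.0, 276.1307], [0.0, 397.3651, 208.1284], [0.0, 0.0, 1.0]], 'distortion': [-0.0403, 0.0, 0.0, 0.0, 0.0], 'rvec': [2.1829, -2.1758, 0.0952], 'tvec': [0.0203, 0.5475, 1.2651]}
plaque [([204.8, 183.6, 22.5, 12.7], 0.71), ([149.8, 182.7, 29.5, 45.8], 0.64)]
short_a [([278.1, 191.6, 19.4, 8.2], 0.57), ([241.9, 187.7, 18.7, 7.4], 0.42)]
rack [([240.8, 172.7, 117.4, 58.4], 0.84)]
holder [([348.8, 223.2, 39.3, 24.3], 0.82), ([362.6, 264.9, 40.1, 17.6], 0.79)]
root [([244.2, 175.6, 116.6, 59.9], 0.74), ([335.8, 169.9, 30.8, 24.9], 0.37)]
foot [([149.4, 185.3, 27.8, 47.6], 0.78), ([205.1, 181.8, 32.5, 9.5], 0.7)]
tab [([149.4, 184.9, 29.1, 50.8], 0.78), ([206.4, 183.7, 24.6, 10.6], 0.65)]
{'camera_matrix': [[290.0528, 0.0, 282.9055], [0.0, 290.0528, 206.6857], [0.0, 0.0, 1.0]], 'distortion': [-0.0354, 0.0, 0.0, 0.0, 0.0], 'tool_from_camera': [[0.0, -0.9646, -0.2639, 0.0772], [1.0, 0.0, -0.0, -0.0004], [0.0, -0.2639, 0.9646, -0.163], [0.0, 0.0, 0.0, 1.0]]}
```

```bash
python3 - <<'E'
import cv2,numpy as np
s=cv2.imread('pics/side0.png');t=cv2.imread('pics/top0.png')
a=cv2.resize(s[140:400,120:420],(690,598),interpolation=cv2.INTER_CUBIC)
b=cv2.resize(t[130:300,120:400],None,fx=2.8,fy=2.8,interpolation=cv2.INTER_CUBIC)
cv2.imwrite('pics/a.png',a);cv2.imwrite('pics/b.png',b)
E
```

```text
(no output)
```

View pics/a.png

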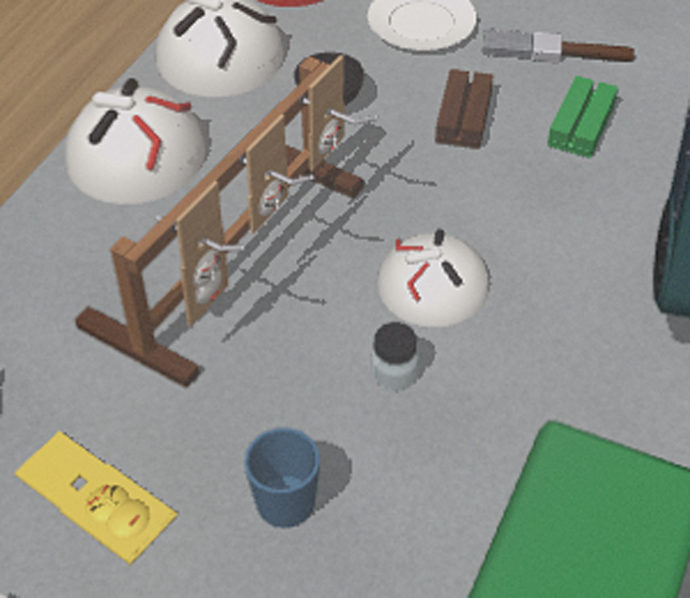

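View pics/b.png

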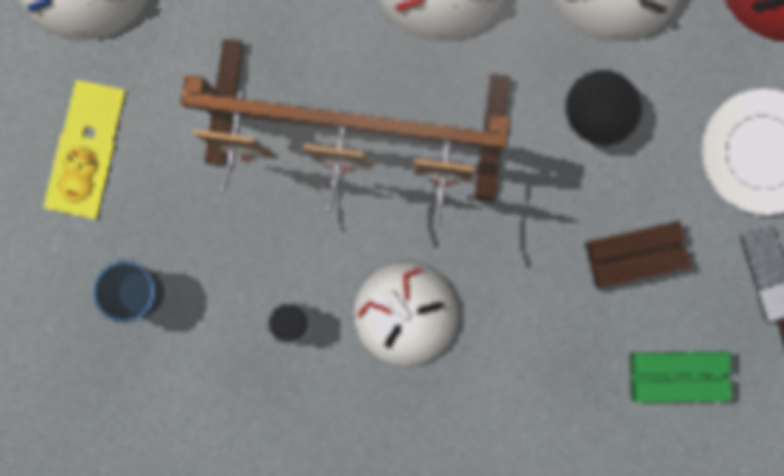

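The side picture shows four candidates: the hanging plaques at (205,251), (237,216) and (264,190), and a yellow one at (161,358). The long one is (205,251): it is the longest, has two domes, and hangs on the left end peg in the top view at about (205,183). The brown holder is at (349,223) in the top view, and the green look-alike is at (363,265). Next I work out world positions.

```bash
cat > h.py <<'E'
from bench import robot
import cv2,numpy as np
from scipy.spatial.transform import Rotation as R
np.set_printoptions(precision=4,suppress=True)
def cam(c,obs=None):
    p=robot.camera_params(c);K=np.array(p['camera_matrix']);D=np.array(p['distortion'])
    if c=='wrist':
        T=np.eye(4);T[:3,:3]=R.from_euler('xyz',obs['ee_rot']).as_matrix();T[:3,3]=obs['tool_pos']
        M=np.linalg.inv(T@np.array(p['tool_from_camera']))
    else:
        M=np.eye(4);M[:3,:3]=cv2.Rodrigues(np.array(p['rvec']))[0];M[:3,3]=np.array(p['tvec']).ravel()
    return K,D,M
def ray(C,px):
    K,D,M=C;u=cv2.undistortPoints(np.array([[px]],float),K,D).ravel();Ri=M[:3,:3].T
    d=Ri@np.r_[u,1];return -Ri@M[:3,3],d/np.linalg.norm(d)
def on_plane(C,px,n,p0):
    o,d=ray(C,px);return o+d*(np.dot(n,np.array(p0)-o)/np.dot(n,d))
def onz(C,px,z): return on_plane(C,px,[0,0,1],[0,0,z])
def proj(C,X):
    K,D,M=C;return cv2.projectPoints(np.atleast_2d(np.array(X,float)),cv2.Rodrigues(M[:3,:3])[0],M[:3,3],K,D)[0].reshape(-1,2)
E
python3 - <<'E'
from h import *
T=cam('top')
f=lambda x,y:(x/2.8+120,y/2.8+130)
for n,p,z in [('barL',(182,104),.174),('barR',(507,145),.174),('tipL',(225,188),.19),('tabL1',(194,133),.222),('tabL2',(253,145),.222),
 ('h1',(587,242),.03),('h2',(680,222),.03),('h3',(692,270),.03),('h4',(597,288),.03),('cup',(125,290),.075),('maskc',(408,313),.03),('jar',(288,323),.06),('tabM',(336,155),.222)]:
    print(n,onz(T,f(*p),z))
E
```

```text
barL [0.6527 0.2864 0.174 ]
barR [ 0.611  -0.0491  0.174 ]
tipL [0.5637 0.2371 0.19  ]
tabL1 [0.6147 0.2628 0.222 ]
tabL2 [0.6029 0.2042 0.222 ]
h1 [ 0.5206 -0.1504  0.03  ]
h2 [ 0.5441 -0.2582  0.03  ]
h3 [ 0.4887 -0.2712  0.03  ]
h4 [ 0.4678 -0.1615  0.03  ]
cup [0.4626 0.3679 0.075 ]
maskc [0.4386 0.0552 0.03  ]
jar [0.4269 0.1884 0.06  ]
tabM [0.5932 0.1223 0.222 ]
```

>>> servo_tool:
  plan:
    - [0.35,-0.3,-0.35,0,0,0,94]
    - [0.7,-0.6,-0.7,0,0,0,94]
    - [1,-0.95,-1,0,0,0,94]
    - [1,-0.95,-1,0,0,0,94]
    - [1,-0.95,-1,0,0,0,94]

```text
time: 1.22
tool_pos: [0.2507, -0.3916, 0.3292]
ee_rot: [3.131, -0.003, 0.35]
wrist_force: [0.3, -0.1, 1.0]
width: 0.0941
finger_force: 0.0
```

>>> servo_tool:
  plan:
    - [1,-0.95,0,0,0,0,94]
    - [1,-0.95,0,0,0,0,94]
    - [1,-0.95,0,0,0,0,94]
    - [1,-0.95,0,0,0,0,94]

```text
time: 1.55
tool_pos: [0.3115, -0.2675, 0.3227]
ee_rot: [-3.141, -0.002, 0.35]
wrist_force: [-0.1, -0.7, 0.8]
width: 0.0943
finger_force: 0.0
```

>>> servo_tool:
  plan:
    - [1,-0.95,0,0,0,0,94]
    - [1,-0.95,0,0,0,0,94]
    - [1,-0.95,0,0,0,0,94]
    - [1,-0.95,0,0,0,0,94]

```text
time: 1.88
tool_pos: [0.3734, -0.144, 0.3222]
ee_rot: [-3.14, -0.002, 0.351]
wrist_force: [-0.0, 0.2, 0.1]
width: 0.0942
finger_force: 0.0
```

>>> servo_tool:
  plan:
    - [1,-0.95,0,0,0,0,94]
    - [1,-0.95,0,0,0,0,94]
    - [1,-0.95,0,0,0,0,94]
    - [1,-0.95,0,0,0,0,94]

```text
time: 2.22
tool_pos: [0.4353, -0.0205, 0.3215]
ee_rot: [-3.14, -0.0, 0.351]
wrist_force: [-0.5, -0.4, -0.9]
width: 0.0939
finger_force: 0.0
```

>>> servo_tool:
  plan:
    - [1,-0.95,0,0,0,0,94]
    - [1,-0.95,0,0,0,0,94]
    - [1,-0.95,0,0,0,0,94]
    - [1,-0.95,0,0,0,0,94]

```text
time: 2.55
tool_pos: [0.4973, 0.1028, 0.3207]
ee_rot: [-3.14, 0.001, 0.35]
wrist_force: [0.2, -0.1, -0.5]
width: 0.0939
finger_force: 0.0
```

>>> servo_tool:
  plan:
    - [1,-0.95,0,0,0,0,94]
    - [1,-0.95,0,0,0,0,94]
    - [1,-0.95,0,0,0,0,94]
    - [1,-0.95,0,0,0,0,94]

```text
time: 2.88
tool_pos: [0.5592, 0.2259, 0.3197]
ee_rot: [-3.14, 0.002, 0.349]
wrist_force: [-0.2, -0.9, -1.3]
width: 0.0941
finger_force: 0.0
```

>>> servo_tool:
  plan:
    - [0.7,-0.65,0,0,0,0,94]
    - [0.7,-0.65,0,0,0,0,94]
    - [0.7,-0.65,0,0,0,-0.2,94]
    - [0.7,-0.65,0,0,0,-0.4,94]
    - [0.7,-0.65,0,0,0,-0.7,94]
    - [0.7,-0.65,0,0,0,-0.7,94]
    - [0.7,-0.65,0,0,0,-0.7,94]
    - [0.7,-0.65,0,0,0,-0.7,94]
    - [0.7,-0.65,0,0,0,-0.7,94]
    - [0.7,-0.65,0,0,0,-0.7,94]
    - [0.7,-0.65,0,0,0,-0.7,94]
    - [0.7,-0.65,0,0,0,-0.7,94]

```text
time: 3.88
tool_pos: [0.602, 0.3061, 0.3216]
ee_rot: [-3.141, 0.001, 1.446]
wrist_force: [0.0, -0.3, 0.3]
width: 0.0939
finger_force: 0.0
```

>>> servo_tool:
  plan:
    - [0,0,0.1,0,-0.5,0,94]
    - [0,0,0.1,0,-0.5,0,94]
    - [0,0,0.2,0,-0.5,0,94]
    - [0,0,0.3,0,-0.5,0,94]
    - [0,0,0.4,0,-0.5,0,94]
    - [0,0,0.4,0,-0.5,0,94]
    - [0,0,0.4,0,-0.5,0,94]
    - [0,0,0.4,0,-0.5,0,94]

```text
time: 4.55
tool_pos: [0.6015, 0.3087, 0.2758]
ee_rot: [-3.133, 0.793, 1.453]
wrist_force: [-0.5, -1.2, -0.7]
width: 0.094
finger_force: 0.0
```

```bash
python3 - <<'E'
from h import *
o=robot.get_obs();print(o['time'],o['tool_pos'],o['ee_rot'],o['joint_positions'],o['wrist_force'])
im=robot.snapshot('wrist');cv2.imwrite('pics/w1.png',im[:,:,::-1])
cv2.imwrite('pics/w1b.png',cv2.resize(im[:,:,::-1],(784,588),interpolation=cv2.INTER_CUBIC))
np.save('w1.npy',np.r_[o['tool_pos'],o['ee_rot']])
E
```

```text
4.55 [0.6015 0.3087 0.2758] [-3.1326  0.7934  1.4529] [ 0.643   0.8093  0.4695 -0.7676  2.3169  0.3591] [-0.5201 -1.2062 -0.6528]
```

View pics/w1b.png

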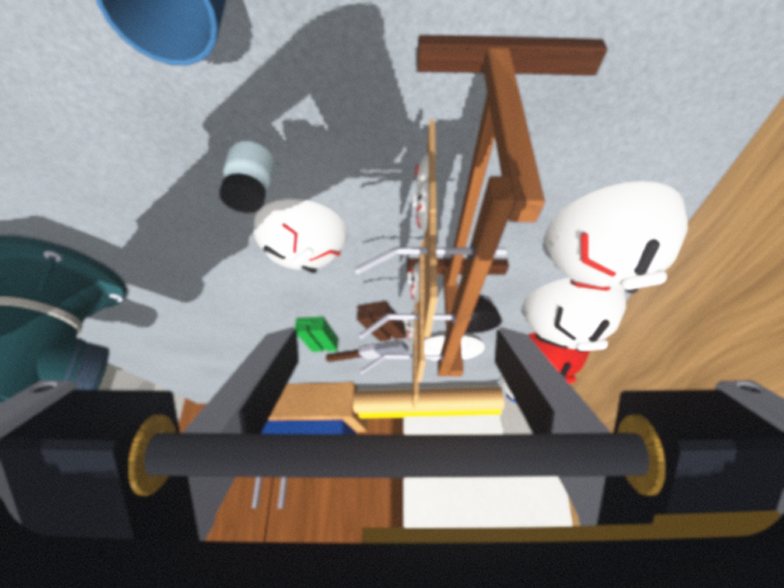

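The wrist view shows the long plaque side-on at scaled (432,190), world up being downwards in the picture. Its peg runs from the bar to about (400,250), then up to the tip at (358,270). I zoom in on that as my close check.

```bash
python3 - <<'E'
import cv2
t=cv2.imread('pics/w1.png')
cv2.imwrite('pics/c1.png',cv2.resize(t[75:215,235:405],None,fx=4.2,fy=4.2,interpolation=cv2.INTER_CUBIC))
E
```

```text
(no output)
```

View pics/c1.png

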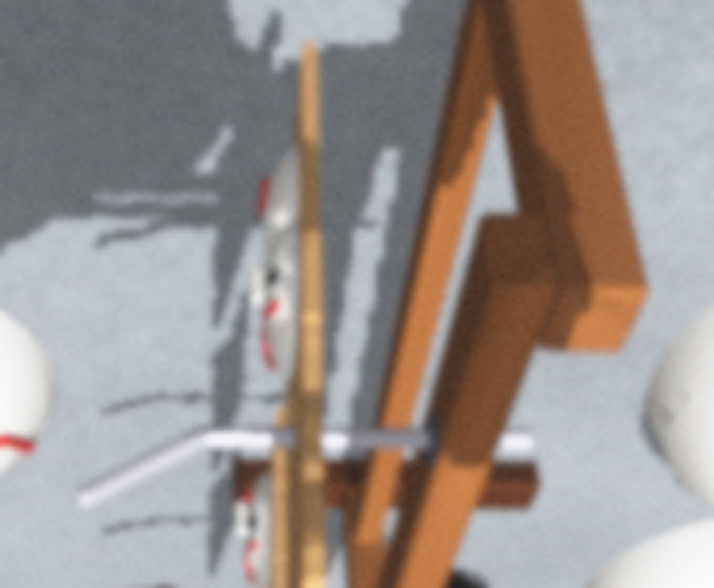

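```bash
python3 - <<'E'
from h import *
w=np.load('w1.npy');C=cam('wrist',dict(tool_pos=w[:3],ee_rot=w[3:]))
yaw=-0.123
rx=np.array([np.cos(yaw),np.sin(yaw),0]);ry=np.array([-np.sin(yaw),np.cos(yaw),0])
O=np.array([.632,.119,0])
f=lambda x,y:(x/4.2+235,y/4.2+75)
for n,p,y in [('tip',(80,501),.11),('bend',(207,438),.11),('pegfront',(285,440),.11),('pegbar',(440,440),.11),('pegbarback',(494,441),.11),('pegend',(533,442),.11),
  ('footnear',(310,45),.142),('shoulderplq',(310,430),.142)]:
    for yy in ([y-.008,y,y+.008] if n in('tip','bend') else [y]):
        X=on_plane(C,f(*p),ry,O+ry*yy);d=X-O;print(n,yy,X,'rack',d@rx,d@ry,d[2])
# bar near end corners in this view
for n,p,z in [('bar_top_nearfront',(540,349),.174),('bar_top_nearback',(630,349),.174),('barfront near bottom?',(483,215),.152)]:
    X=onz(C,f(*p),z);d=X-O;print(n,X,d@rx,d@ry)
# top camera plaque & peg lines
T=cam('top');g=lambda x,y:(x/2.8+120,y/2.8+130)
for n,p,z in [('tip',(225,188),.19),('tab1',(194,133),.222),('tab2',(253,145),.222),('barL',(182,104),.174),('barR',(507,145),.174)]:
    X=onz(T,g(*p),z);d=X-O;print(n,d@rx,d@ry)
E
```

```text
tip 0.10200000000000001 [0.5616 0.2305 0.1799] rack -0.08355230094211347 0.10199999999999995 0.1799013297602786
tip 0.11 [0.5635 0.2383 0.1848] rack -0.08257433748774787 0.10999999999999996 0.18483676617999342
tip 0.118 [0.5655 0.2461 0.1898] rack -0.08159637403338217 0.118 0.18977220259970826
bend 0.10200000000000001 [0.5922 0.2267 0.1612] rack -0.05269401312711169 0.10199999999999995 0.16115675854109848
bend 0.11 [0.5932 0.2346 0.1667] rack -0.05269344478034453 0.10999999999999996 0.16668590425257612
bend 0.118 [0.5942 0.2426 0.1722] rack -0.05269287643357738 0.11800000000000001 0.1722150499640538
pegfront 0.11 [0.612  0.2323 0.1672] rack -0.033751177577500124 0.10999999999999999 0.167161178597726
pegbar 0.11 [0.6494 0.2277 0.1669] rack 0.003946865751338441 0.10999999999999997 0.16690796633383118
pegbarback 0.11 [0.6625 0.2261 0.1671] rack 0.017086607878229725 0.10999999999999999 0.16710476465188437
pegend 0.11 [0.6719 0.2249 0.1673] rack 0.026576212791330583 0.11 0.16732569595891067
footnear 0.142 [0.6235 0.2631 0.0633] rack -0.026108679417673756 0.142 0.06326779108369135
shoulderplq 0.142 [0.6188 0.2637 0.1866] rack -0.030852576263747825 0.14199999999999993 0.18661563675870246
bar_top_nearfront [0.6676 0.2697 0.174 ] 0.016858467100000416 0.15388910599228336
bar_top_nearback [0.6864 0.2676 0.174 ] 0.035728664936621815 0.15413159240593438
barfront near bottom? [0.6569 0.2873 0.152 ] 0.00409828732386985 0.17006832436377128
tip -0.08222160386943751 0.10880978066172727
tab1 -0.034853387331869136 0.140555517521163
tab2 -0.03938540442886478 0.080999803940948
barL 2.236432165280348e-06 0.16869652055179404
barR -0.00023267805645006974 -0.1693842968876199
```

The crop confirms two domes on this plaque, so it is the long one. The peg bends about 53 mm from the bar, and the tip rises at roughly 31°. Next I straighten the tool and look from above.

>>> servo_tool:
  plan:
    - [-0.69,0.18,0.36,0,0.5,0,94]
    - [-0.69,0.18,0.36,0,0.5,0,94]
    - [-0.69,0.18,0.36,0,0.5,0,94]
    - [-0.69,0.18,0.36,0,0.5,0,94]
    - [-0.69,0.18,0.36,0,0.5,0,94]
    - [-0.69,0.18,0.36,0,0.5,0,94]
    - [-0.69,0.18,0.36,0,0.5,0,94]
    - [-0.69,0.18,0.36,0,0.5,0,94]
    - [-0.69,0.18,0.36,0,0.5,0,94]

```text
time: 5.35
tool_pos: [0.6102, 0.2292, 0.3088]
ee_rot: [3.137, -0.001, 1.441]
wrist_force: [-0.1, -0.5, -0.6]
width: 0.0943
finger_force: 0.0
```

```bash
python3 - <<'E'
from h import *
o=robot.get_obs();print(o['time'],o['tool_pos'],o['ee_rot'],o['wrist_force'],o['wrist_torque'])
im=robot.snapshot('wrist')
np.save('w2.npy',np.r_[o['tool_pos'],o['ee_rot']])
cv2.imwrite('pics/w2.png',im[:,:,::-1])
cv2.imwrite('pics/c2.png',cv2.resize(im[90:290,180:380,::-1],(600,600),interpolation=cv2.INTER_CUBIC))
E
```

```text
5.35 [0.6102 0.2292 0.3088] [ 3.1372 -0.0014  1.4412] [-0.0544 -0.4975 -0.5655] [-0.0283 -0.0651 -0.0285]
```

View pics/c2.png

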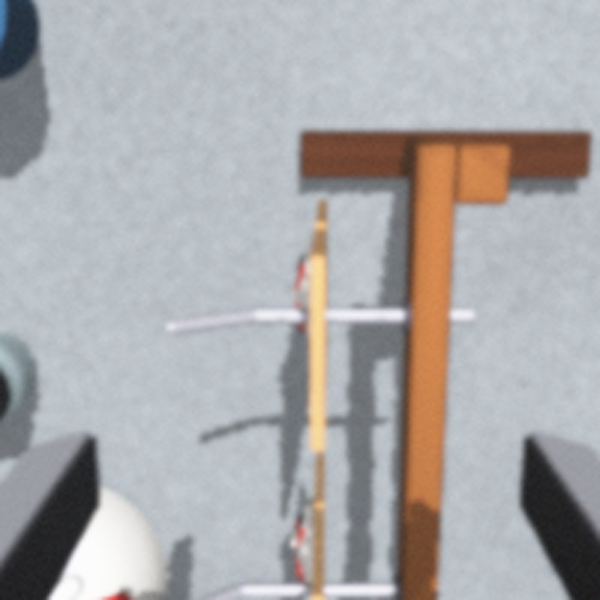

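```bash
python3 - <<'E'
from h import *
w=np.load('w2.npy');C=cam('wrist',dict(tool_pos=w[:3],ee_rot=w[3:]))
f=lambda x,y:(x/3+180,y/3+90)
P={}
for n,p,z in [('tabN',(318,253),.222),('tabF',(317,452),.222),('barN',(414,147),.174),('barF',(405,560),.174),('bend',(255,315),.1675),('tip',(168,327),.185),('root',(410,316),.1675)]:
    P[n]=onz(C,f(*p),z);print(n,P[n])
a=P['tabN']-P['tabF'];print('tab yaw',np.arctan2(-a[0],a[1]),np.linalg.norm(a),(P['tabN']+P['tabF'])/2)
b=P['barN']-P['barF'];yaw=np.arctan2(-b[0],b[1]);print('bar yaw',yaw)
rx=np.array([np.cos(yaw),np.sin(yaw),0])
for k in P: print(k,(P[k]-P['barN'])@rx)
r=R.from_euler('xyz',w[3:]).as_matrix();print(r)
E
```

```text
tabN [0.6184 0.2666 0.222 ]
tabF [0.6103 0.2056 0.222 ]
barN [0.6545 0.2904 0.174 ]
barF [0.6361 0.1383 0.174 ]
bend [0.5928 0.2389 0.1675]
tip [0.5645 0.2424 0.185 ]
root [0.6479 0.2313 0.1675]
tab yaw -0.131732502532682 0.061554967145177636 [0.6143 0.2361 0.222 ]
bar yaw -0.12006849098536332
tabN -0.03300112396657794
tabF -0.03371908553421704
barN 0.0
barF -8.032203669271145e-19
bend -0.05501074284992379
tip -0.08356830221198705
root 0.0006085860591548975
[[ 0.1292  0.9916  0.0045]
 [ 0.9916 -0.1292  0.0009]
 [ 0.0014  0.0043 -1.    ]]
```

>>> servo_tool:
  plan:
    - [0.07,0.03,0.2,0,0,0,94]
    - [0.07,0.03,0.45,0,0,0,94]
    - [0.07,0.03,0.7,0,0,0,60]
    - [0.07,0.03,0.85,0,0,0,40]
    - [0.07,0.03,0.94,0,0,0,30]
    - [0.07,0.03,0.94,0,0,0,30]
    - [0.07,0.03,0.94,0,0,0,30]

```text
time: 5.98
tool_pos: [0.6139, 0.2385, 0.2118]
ee_rot: [-3.141, 0.0, 1.446]
wrist_force: [0.5, 0.1, -0.5]
width: 0.064
finger_force: 0.0
```

>>> servo_tool:
  plan:
    - [0,0,0,0,0,0,20]
    - [0,0,0,0,0,0,14]
    - [0,0,0,0,0,0,12]
    - [0,0,0,0,0,0,10]
    - [0,0,0,0,0,0,8]
    - [0,0,0,0,0,0,6]
    - [0,0,0,0,0,0,5]
    - [0,0,0,0,0,0,4]
    - [0,0,0,0,0,0,2]
    - [0,0,0,0,0,0,0]
    - [0,0,0,0,0,0,0]
    - [0,0,0,0,0,0,0]

```text
time: 6.98
tool_pos: [0.6139, 0.2377, 0.2117]
ee_rot: [-3.141, 0.0, 1.445]
wrist_force: [-0.2, -0.4, -0.1]
width: 0.0039
finger_force: 30.0
```

```bash
python3 - <<'E'
from h import *
o=robot.get_obs();print(o['time'],o['tool_pos'],o['ee_rot'],o['wrist_force'],o['wrist_torque'],o['width'],o['finger_force'])
im=robot.snapshot('wrist')
cv2.imwrite('pics/c3.png',cv2.resize(im[60:300,140:420,::-1],(700,600),interpolation=cv2.INTER_CUBIC))
o=robot.get_obs();print(o['wrist_force'],o['wrist_torque'])
E
```

```text
6.9833 [0.6139 0.2377 0.2117] [-3.1415  0.0001  1.4454] [-0.153  -0.3576 -0.0545] [-0.0506 -0.0286  0.0219] 0.003909342679380463 29.9999338388443
[-0.681  -1.1622  0.1664] [-0.052  -0.0599  0.0047]
```

View pics/c3.png

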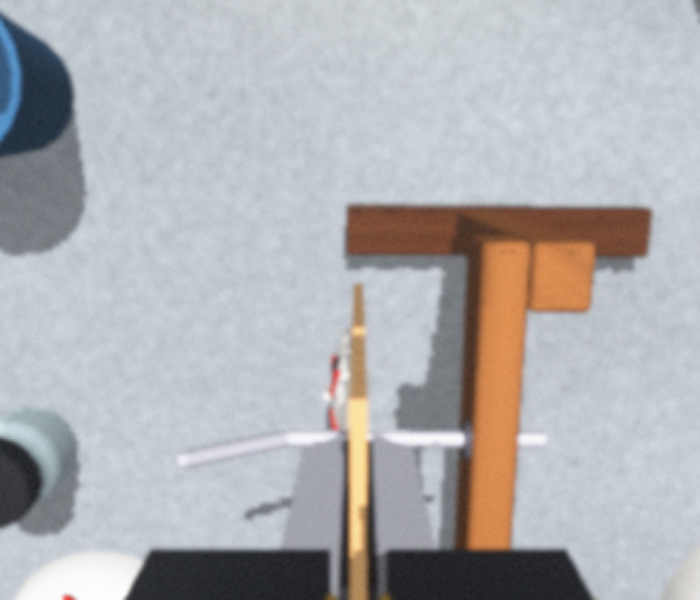

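The plaque is gripped at 3.9 mm, and the picture shows the peg passing centrally under the fingers. I lift by half the slot play and start drawing it out.

>>> servo_tool:
  plan:
    - [0,0,-0.01,0,0,0,0]
    - [0,0,-0.02,0,0,0,0]
    - [0,0,-0.03,0,0,0,0]
    - [0,0,-0.04,0,0,0,0]
    - [0,0,-0.04,0,0,0,0]
    - [0,0,-0.04,0,0,0,0]

```text
time: 7.53
tool_pos: [0.614, 0.2377, 0.2159]
ee_rot: [3.141, -0.0, 1.445]
wrist_force: [0.7, 0.1, -0.6]
width: 0.0036
finger_force: 30.0
```

>>> servo_tool:
  plan:
    - [0,-0.02,0,0,0,0,0]
    - [0,-0.04,0,0,0,0,0]
    - [0,-0.06,0,0,0,0,0]
    - [0,-0.08,0,0,0,0,0]
    - [0,-0.1,0,0,0,0,0]
    - [0,-0.12,0,0,0,0,0]
    - [0,-0.14,0,0,0,0,0]
    - [0,-0.16,0,0,0,0,0]
    - [0,-0.17,0,0,0,0,0]
    - [0,-0.17,0,0,0,0,0]

```text
time: 8.37
tool_pos: [0.5969, 0.2399, 0.2159]
ee_rot: [3.141, 0.0, 1.446]
wrist_force: [-1.2, 0.1, -0.2]
width: 0.0036
finger_force: 30.0
```

```bash
python3 - <<'E'
from h import *
o=robot.get_obs();print(o['time'],o['tool_pos'],o['ee_rot'],o['wrist_force'],o['wrist_torque'])
im=robot.snapshot('side')
cv2.imwrite('pics/s4.png',im[:,:,::-1])
cv2.imwrite('pics/c4.png',cv2.resize(im[210:300,170:260,::-1],(600,600),interpolation=cv2.INTER_CUBIC))
o=robot.get_obs();print(o['wrist_force'],o['wrist_torque'])
S=cam('side')
# predicted wire in side view
O=np.array([.6355,.1185,0]);yaw=-.121
rx=np.array([np.cos(yaw),np.sin(yaw),0]);ry=np.array([-np.sin(yaw),np.cos(yaw),0])
for x,z in [(0,.1675),(-.056,.1675),(-.0855,.185)]:
    X=O+rx*x+ry*.11+[0,0,z];print(X,proj(S,X),(proj(S,X)-[170,210])*600/90)
E
```

```text
8.3667 [0.5969 0.2399 0.2159] [3.1415 0.     1.4455] [-1.1595  0.0828 -0.2466] [-0.0304 -0.0176  0.0109]
[-0.4341 -0.157  -1.5355] [-0.0076 -0.039   0.013 ]
[0.6488 0.2277 0.1675] [[195.6694 236.4523]] [[171.1291 176.3488]]
[0.5932 0.2345 0.1675] [[215.858  246.1035]] [[305.7203 240.6903]]
[0.5639 0.238  0.185 ] [[226.225 245.95 ]] [[374.8331 239.667 ]]
```

View pics/c4.png

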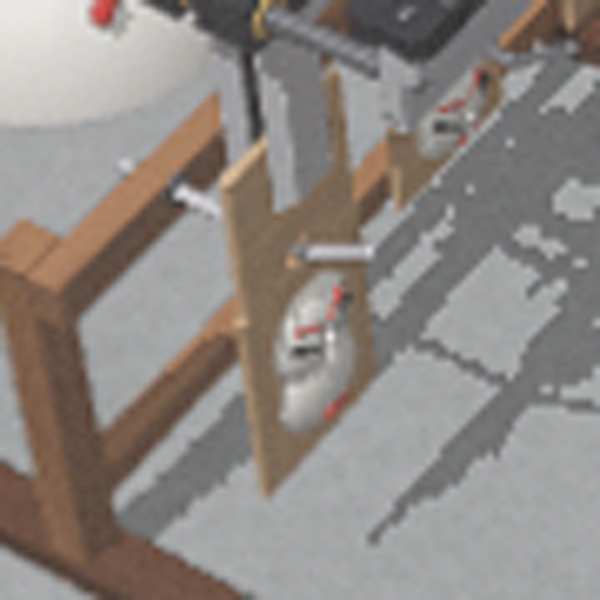

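>>> servo_tool:
  plan:
    - [0,-0.02,0,0,0,0,0]
    - [0,-0.04,-0.004,0,0,0,0]
    - [0,-0.055,-0.01,0,0,0,0]
    - [0,-0.07,-0.016,0,0,0,0]
    - [0,-0.085,-0.025,0,0,0,0]
    - [0,-0.1,-0.034,0,0,0,0]
    - [0,-0.115,-0.043,0,0,0,0]
    - [0,-0.13,-0.052,0,0,0,0]
    - [0,-0.13,-0.052,0,0,0,0]
    - [0,-0.13,-0.052,0,0,0,0]

```text
time: 9.25
tool_pos: [0.5842, 0.2415, 0.2212]
ee_rot: [3.141, -0.0, 1.445]
wrist_force: [0.0, -0.6, -1.6]
width: 0.0042
finger_force: 30.0
```

```bash
python3 - <<'E'
from h import *
F=[];Q=[]
for i in range(6):
    im=robot.snapshot('side');o=robot.get_obs();F.append(o['wrist_force']);Q.append(o['wrist_torque'])
print(o['time'],o['tool_pos'],np.mean(F,0),np.std(F,0),np.mean(Q,0),np.std(Q,0))
cv2.imwrite('pics/c5.png',cv2.resize(im[210:300,170:260,::-1],(600,600),interpolation=cv2.INTER_CUBIC))
E
```

```text
9.55 [0.5842 0.2414 0.2208] [ 0.0028  0.1612 -1.1758] [0.3351 0.2648 0.556 ] [-0.014  -0.0818  0.0076] [0.01   0.0282 0.0274]
```

View pics/c5.png

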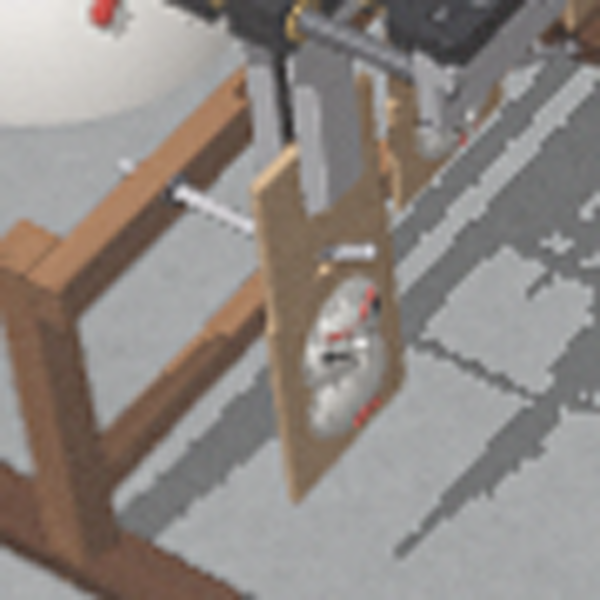

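Wrist force shows only the plaque's weight. In the side view the wire at (345,250) sits slightly high in the slot, so I raise a little more and carry on along the slope.

>>> servo_tool:
  plan:
    - [0,0,-0.008,0,0,0,0]
    - [0,-0.015,-0.02,0,0,0,0]
    - [0,-0.03,-0.029,0,0,0,0]
    - [0,-0.045,-0.038,0,0,0,0]
    - [0,-0.06,-0.047,0,0,0,0]
    - [0,-0.075,-0.056,0,0,0,0]
    - [0,-0.09,-0.065,0,0,0,0]
    - [0,-0.105,-0.074,0,0,0,0]
    - [0,-0.12,-0.083,0,0,0,0]
    - [0,-0.12,-0.083,0,0,0,0]
    - [0,-0.12,-0.083,0,0,0,0]

```text
time: 10.47
tool_pos: [0.5723, 0.243, 0.2294]
ee_rot: [3.141, -0.0, 1.445]
wrist_force: [0.6, -0.9, -1.6]
width: 0.0037
finger_force: 30.0
```

```bash
python3 - <<'E'
from h import *
F=[];Q=[]
for i in range(6):
    im=robot.snapshot('side');o=robot.get_obs();F.append(o['wrist_force']);Q.append(o['wrist_torque'])
print(o['time'],o['tool_pos'],np.mean(F,0),np.mean(Q,0))
cv2.imwrite('pics/c6.png',cv2.resize(im[210:300,170:260,::-1],(600,600),interpolation=cv2.INTER_CUBIC))
E
```

```text
10.7667 [0.5723 0.2429 0.2291] [ 0.1011  0.2508 -1.0776] [-0.049  -0.0674  0.0052]
```

View pics/c6.png

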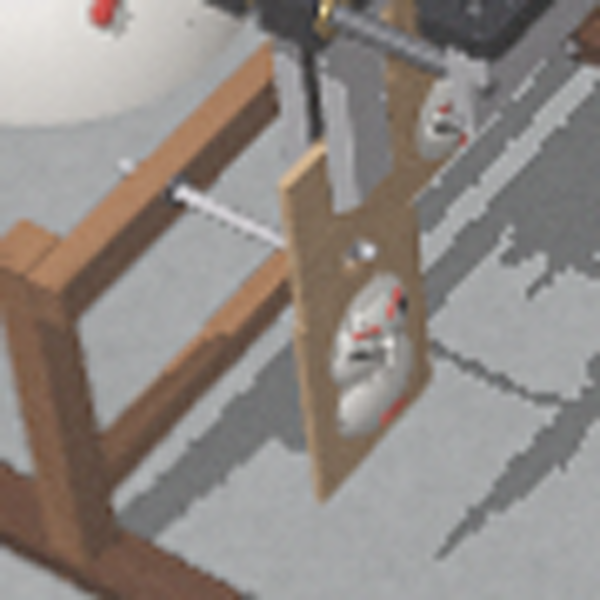

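The wire now barely protrudes from the slot, at (365,250), and only weight is felt. I continue off the end, and then well clear.

>>> servo_tool:
  plan:
    - [0,-0.015,-0.009,0,0,0,0]
    - [0,-0.03,-0.018,0,0,0,0]
    - [0,-0.045,-0.027,0,0,0,0]
    - [0,-0.06,-0.036,0,0,0,0]
    - [0,-0.075,-0.045,0,0,0,0]
    - [0,-0.09,-0.054,0,0,0,0]
    - [0,-0.105,-0.063,0,0,0,0]
    - [0,-0.12,-0.069,0,0,0,0]
    - [0,-0.14,-0.074,0,0,0,0]
    - [0,-0.16,-0.08,0,0,0,0]
    - [0,-0.18,-0.085,0,0,0,0]
    - [0,-0.2,-0.09,0,0,0,0]

```text
time: 11.77
tool_pos: [0.5522, 0.2455, 0.2383]
ee_rot: [3.142, 0.0, 1.445]
wrist_force: [-0.1, 1.0, -0.8]
width: 0.0038
finger_force: 30.0
```

>>> servo_tool:
  plan:
    - [0,-0.05,0,0,0,0,0]
    - [0,-0.1,0,0,0,0,0]
    - [0,-0.2,0,0,0,0,0]
    - [0,-0.3,0,0,0,0,0]
    - [0,-0.4,0,0,0,0,0]
    - [0,-0.5,0,0,0,0,0]
    - [0,-0.5,0,0,0,0,0]
    - [0,-0.5,0,0,0,0,0]

```text
time: 12.43
tool_pos: [0.5023, 0.2519, 0.2387]
ee_rot: [3.14, -0.0, 1.446]
wrist_force: [0.8, 0.6, -1.3]
width: 0.0038
finger_force: 30.0
```

```bash
python3 - <<'E'
from h import *
o=robot.get_obs();print(o['time'],o['tool_pos'],o['ee_rot'],o['wrist_force'],o['joint_positions'])
im=robot.snapshot('top');print([ (d['extent'],d['conf']) for d in robot.find_in('holder','top')])
cv2.imwrite('pics/t7.png',im[:,:,::-1])
cv2.imwrite('pics/c7.png',cv2.resize(im[150:300,180:380,::-1],(800,600),interpolation=cv2.INTER_CUBIC))
E
```

```text
12.4333 [0.5023 0.2519 0.2387] [ 3.1405 -0.0003  1.4462] [ 0.8247  0.5593 -1.3468] [ 0.3642  0.1106  1.3134 -0.0003  1.7165  0.4888]
[([348.5, 223.3, 41.8, 22.7], 0.86), ([361.2, 264.9, 40.7, 18.9], 0.79)]
```

The plaque is off the peg. I carry it over in front of the rack, above the mask and jar, to the brown holder.

>>> servo_tool:
  plan:
    - [-0.2,-0.1,-0.1,0,0,0,0]
    - [-0.5,-0.2,-0.15,0,0,0,0]
    - [-0.8,-0.3,-0.15,0,0,0,0]
    - [-1,-0.4,-0.15,0,0,0,0]

```text
time: 12.87
tool_pos: [0.4506, 0.1556, 0.2537]
ee_rot: [3.14, 0.001, 1.444]
wrist_force: [-0.2, 0.3, -0.6]
width: 0.0038
finger_force: 30.0
```

>>> servo_tool:
  plan:
    - [-0.25,0.03,0,0,0,0,0]
    - [-0.5,0.06,0,0,0,0,0]
    - [-0.75,0.09,0,0,0,0,0]
    - [-1,0.13,0,0,0,0,0]

```text
time: 13.2
tool_pos: [0.4511, 0.0553, 0.2535]
ee_rot: [3.141, 0.0, 1.445]
wrist_force: [0.3, -0.1, -0.3]
width: 0.0038
finger_force: 30.0
```

>>> servo_tool:
  plan:
    - [-0.25,0.03,0,0,0,0,0]
    - [-0.5,0.06,0,0,0,0,0]
    - [-0.75,0.09,0,0,0,0,0]
    - [-1,0.13,0,0,0,0,0]

```text
time: 13.53
tool_pos: [0.4515, -0.0457, 0.2534]
ee_rot: [3.141, 0.0, 1.445]
wrist_force: [0.1, -0.3, -1.8]
width: 0.004
finger_force: 30.0
```

>>> servo_tool:
  plan:
    - [-0.25,0.03,0,0,0,0,0]
    - [-0.5,0.06,0,0,0,0,0]
    - [-0.75,0.09,0,0,0,0,0]
    - [-1,0.13,0,0,0,0,0]

```text
time: 13.87
tool_pos: [0.4518, -0.1467, 0.2534]
ee_rot: [3.141, 0.0, 1.445]
wrist_force: [0.6, -0.1, -0.3]
width: 0.0038
finger_force: 30.0
```

>>> servo_tool:
  plan:
    - [-0.2,0.2,0,0,0,-0.05,0]
    - [-0.4,0.4,0,0,0,-0.1,0]
    - [-0.55,0.6,0,0,0,-0.15,0]
    - [-0.58,0.63,0,0,0,-0.207,0]
    - [-0.58,0.63,0,0,0,-0.207,0]
    - [-0.58,0.63,0,0,0,-0.207,0]
    - [-0.58,0.63,0,0,0,-0.207,0]

```text
time: 14.45
tool_pos: [0.5068, -0.2102, 0.2533]
ee_rot: [-3.141, -0.0, 1.769]
wrist_force: [-0.7, 0.1, -0.7]
width: 0.0038
finger_force: 30.0
```

```bash
python3 - <<'E'
from h import *
o=robot.get_obs();print(o['time'],o['tool_pos'],o['ee_rot'],o['wrist_force'],o['width'])
im=robot.snapshot('wrist');np.save('w8.npy',np.r_[o['tool_pos'],o['ee_rot']])
cv2.imwrite('pics/w8.png',im[:,:,::-1])
cv2.imwrite('pics/c8.png',cv2.resize(im[60:300,140:420,::-1],(700,600),interpolation=cv2.INTER_CUBIC))
E
```

```text
14.45 [ 0.5068 -0.2102  0.2533] [-3.1414 -0.0002  1.7688] [-0.6597  0.0663 -0.7254] 0.003800574249815897
```

View pics/c8.png

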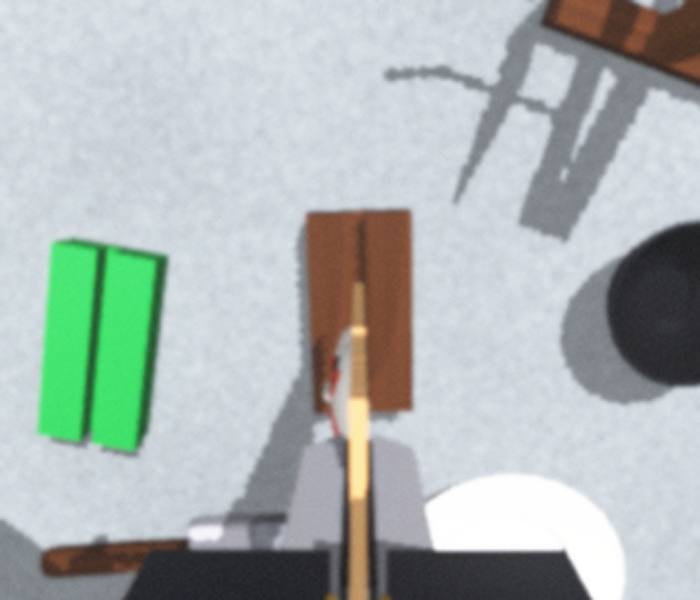

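```bash
python3 - <<'E'
from h import *
w=np.load('w8.npy');C=cam('wrist',dict(tool_pos=w[:3],ee_rot=w[3:]))
f=lambda x,y:(x/2.5+140,y/2.5+60)
P={}
for n,p in [('NL',(307,213)),('NR',(411,211)),('FR',(411,410)),('FL',(315,410)),('slotN',(361.5,212)),('slotM',(361,270))]:
    P[n]=onz(C,f(*p),.03);print(n,P[n])
for a,b in [('NL','FL'),('NR','FR'),('slotN','slotM')]:
    d=P[a]-P[b];print(a,b,'yaw',np.arctan2(-d[0],d[1]),np.linalg.norm(d))
print('w',np.linalg.norm(P['NL']-P['NR']))
Rm=R.from_euler('xyz',w[3:]).as_matrix()
# plaque foot near corner predicted / seen
X=w[:3]+Rm@np.array([.032,0,.1467]);print('foot corner pred',(proj(C,X)-[140,60])*2.5, X, 'seen (358,285)')
for yaw in (.2,.185):
    yh=np.array([-np.sin(yaw),np.cos(yaw),0])
    c=(P['NL']+P['NR'])/2-yh*.055;c2=P['slotN']-yh*.055
    for q in (c,c2): print(yaw,q,'tool delta',Rm.T@(q-w[:3]))
E
```

```text
NL [ 0.4706 -0.1614  0.03  ]
NR [ 0.5237 -0.1497  0.03  ]
FR [ 0.5473 -0.2567  0.03  ]
FL [ 0.4945 -0.2673  0.03  ]
slotN [ 0.4984 -0.1553  0.03  ]
slotM [ 0.5042 -0.1852  0.03  ]
NL FL yaw 0.22149534221044034 0.10854767909652609
NR FR yaw 0.2171339890536123 0.10956265985097563
slotN slotM yaw 0.19068713483567565 0.03036830003351912
w 0.05437239444205683
foot corner pred [[356.3334 277.8088]] [ 0.5005 -0.1788  0.1066] seen (358,285)
0.2 [ 0.5081 -0.2095  0.03  ] tool delta [0.0004 0.0014 0.2233]
0.2 [ 0.5094 -0.2092  0.03  ] tool delta [0.0004 0.0027 0.2233]
0.185 [ 0.5073 -0.2096  0.03  ] tool delta [0.0004 0.0006 0.2233]
0.185 [ 0.5086 -0.2094  0.03  ] tool delta [0.0004 0.0019 0.2233]
```

The holder's slot runs from (361,212) in this crop and the plaque hangs almost over it. I shift about 2 mm, lower to just above the block, and then check the alignment numerically.

>>> servo_tool:
  plan:
    - [0.01,0.02,0.15,0,0,-0.008,0]
    - [0.01,0.02,0.3,0,0,-0.008,0]
    - [0.01,0.02,0.45,0,0,-0.008,0]
    - [0.01,0.02,0.6,0,0,-0.008,0]
    - [0.01,0.02,0.68,0,0,-0.008,0]
    - [0.01,0.02,0.68,0,0,-0.008,0]
    - [0.01,0.02,0.68,0,0,-0.008,0]

```text
time: 15.08
tool_pos: [0.5086, -0.2087, 0.1856]
ee_rot: [-3.142, 0.0, 1.783]
wrist_force: [0.0, 0.2, -0.8]
width: 0.0041
finger_force: 30.0
```

```bash
python3 - <<'E'
from h import *
o=robot.get_obs();w=np.r_[o['tool_pos'],o['ee_rot']];print(o['time'],w,o['wrist_force'])
im=robot.snapshot('wrist');cv2.imwrite('pics/w9.png',im[:,:,::-1]);np.save('w9.npy',w)
C=cam('wrist',o);Rm=R.from_euler('xyz',w[3:]).as_matrix()
print('foot corner',proj(C,w[:3]+Rm@np.array([.032,0,.1467])), 'tab edge',proj(C,w[:3]+Rm@np.array([.03,0,-.010])))
zt=w[2]-.03
print('block near end/slot pred',proj(C,w[:3]+Rm@np.array([.055,0,zt])),proj(C,w[:3]+Rm@np.array([.055,.0035,zt])),proj(C,w[:3]+Rm@np.array([.055,-.0035,zt])))
for r in range(130,214,6): print(r,' '.join(f"{a}/{b}" for a,b in im[r,270:298,[0,2]].T.tolist()) if 0 else ' '.join(str(v) for v in im[r,268:300,0]))
E
```

```text
15.0833 [ 0.5086 -0.2087  0.1856 -3.1416  0.      1.7831] [ 0.0492  0.1595 -0.8327]
foot corner [[282.5264 171.1178]] tab edge [[282.0988 215.9878]]
block near end/slot pred [[282.5326 148.7445]] [[285.7701 148.7448]] [[279.295  148.7446]]
130 215 216 212 210 208 204 204 206 209 212 209 210 211 206 209 211 216 219 217 215 213 212 212 214 215 212 212 209 203 205 209 210
136 212 215 212 209 207 204 207 210 211 213 214 213 214 214 215 213 215 211 211 208 208 210 207 208 207 206 207 206 209 210 211 212
142 214 215 216 215 212 209 207 207 204 210 210 210 211 211 208 205 205 209 207 212 211 210 212 213 212 210 208 207 207 210 210 211
148 150 150 149 149 151 150 151 150 147 147 151 153 154 155 150 148 144 137 135 136 131 133 136 138 135 136 133 137 133 131 131 131
154 125 127 123 129 130 126 130 133 140 135 131 131 130 126 110 96 92 104 117 125 129 130 128 129 128 128 128 128 126 128 127 127
160 126 126 124 127 129 129 129 133 133 135 129 126 119 112 101 91 86 99 117 125 128 123 128 130 131 129 126 128 126 126 125 126
166 123 127 126 124 128 129 126 132 137 136 130 126 120 107 97 89 90 100 
[... 258 characters left out ...]
8 145 127 123 127 130 127 129 127 132 127 123 124 124 125 123
184 124 124 123 122 123 123 126 113 101 89 89 101 129 156 171 174 172 154 133 128 126 128 126 130 129 126 127 121 121 119 124 120
190 119 122 122 119 107 95 89 88 83 85 100 123 164 198 215 217 210 187 156 131 124 126 126 127 128 126 125 121 118 123 123 124
196 105 94 79 79 81 86 99 121 151 168 171 170 174 181 186 187 181 173 148 133 128 126 122 127 126 125 124 118 120 121 121 124
202 77 75 83 91 108 121 125 133 153 169 178 183 183 188 187 188 184 175 153 132 122 124 124 125 126 127 120 122 125 124 126 130
208 78 75 83 87 100 118 144 162 178 189 197 195 190 183 185 184 183 176 161 136 126 124 124 126 123 125 121 115 119 126 133 132
```

```bash
python3 - <<'E'
import cv2,numpy as np
im=cv2.imread('pics/w9.png')
for r in (156,162,168): print(r,'L',im[r,246:268,0].tolist(),'R',im[r,300:322,0].tolist())
E
```

```text
156 L [227, 224, 225, 224, 226, 226, 225, 217, 190, 154, 118, 86, 67, 61, 61, 60, 61, 61, 58, 58, 59, 59] R [60, 60, 61, 62, 59, 58, 72, 113, 173, 212, 220, 224, 220, 223, 225, 228, 226, 227, 225, 223, 224, 222]
162 L [228, 227, 227, 230, 231, 223, 204, 171, 147, 136, 111, 88, 66, 62, 60, 60, 57, 62, 60, 62, 60, 58] R [58, 56, 58, 58, 57, 61, 76, 120, 178, 212, 222, 223, 227, 227, 229, 227, 226, 226, 225, 224, 224, 220]
168 L [228, 228, 228, 225, 224, 218, 199, 174, 150, 138, 122, 94, 69, 60, 60, 56, 62, 59, 57, 59, 56, 56] R [56, 54, 59, 59, 59, 61, 72, 121, 182, 215, 225, 225, 223, 225, 225, 226, 221, 221, 221, 223, 225, 228]
```

Slot centre is about column 282.3 and the plaque about 282.6, so it is aligned within the play. I lower it by feel.

>>> servo_tool:
  plan:
    - [0,0,0.03,0,0,0,0]
    - [0,0,0.06,0,0,0,0]
    - [0,0,0.08,0,0,0,0]
    - [0,0,0.1,0,0,0,0]
    - [0,0,0.12,0,0,0,0]
    - [0,0,0.13,0,0,0,0]
    - [0,0,0.13,0,0,0,0]

```text
time: 15.72
tool_pos: [0.5086, -0.209, 0.1719]
ee_rot: [-3.141, -0.0, 1.783]
wrist_force: [0.9, -0.3, -0.8]
width: 0.0038
finger_force: 30.0
```

>>> servo_tool:
  plan:
    - [0,0,0.02,0,0,0,0]
    - [0,0,0.04,0,0,0,0]
    - [0,0,0.06,0,0,0,0]
    - [0,0,0.08,0,0,0,0]
    - [0,0,0.1,0,0,0,0]
    - [0,0,0.115,0,0,0,0]
    - [0,0,0.115,0,0,0,0]

```text
time: 16.3
tool_pos: [0.5091, -0.209, 0.1611]
ee_rot: [3.141, 0.0, 1.783]
wrist_force: [-0.8, 0.7, -0.4]
width: 0.0038
finger_force: 30.0
```

>>> servo_tool:
  plan:
    - [0,0,0.008,0,0,0,0]
    - [0,0,0.016,0,0,0,0]
    - [0,0,0.02,0,0,0,0]
    - [0,0,0.02,0,0,0,0]

```text
time: 16.63
tool_pos: [0.5093, -0.2091, 0.1607]
ee_rot: [3.14, 0.001, 1.783]
wrist_force: [-0.3, 1.9, 6.7]
width: 0.0039
finger_force: 30.0
```

```bash
python3 - <<'E'
from h import *
F=[]
for i in range(5):
    im=robot.snapshot('wrist');o=robot.get_obs();F.append(o['wrist_force'])
print(o['time'],o['tool_pos'],np.mean(F,0),o['wrist_torque'])
E
```

```text
16.8833 [ 0.5093 -0.2091  0.1607] [-0.9957  1.0144  6.1901] [0.3374 0.1554 0.0272]
```

Floor contact felt (about 7 N at TCP z 0.1607, matching the slot depth). I release and retreat upward.

>>> servo_tool:
  plan:
    - [0,0,-0.02,0,0,0,0]
    - [0,0,-0.02,0,0,0,6]
    - [0,0,-0.02,0,0,0,10]
    - [0,0,-0.02,0,0,0,20]
    - [0,0,-0.02,0,0,0,50]
    - [0,0,-0.02,0,0,0,80]
    - [0,0,-0.02,0,0,0,94]
    - [0,0,-0.02,0,0,0,94]
    - [0,0,-0.02,0,0,0,94]
    - [0,0,-0.02,0,0,0,94]

```text
time: 17.72
tool_pos: [0.5088, -0.2091, 0.1608]
ee_rot: [-3.142, 0.0, 1.783]
wrist_force: [0.7, -0.0, -0.2]
width: 0.0531
finger_force: 0.0
```

>>> servo_tool:
  plan:
    - [0,0,-0.15,0,0,0,94]
    - [0,0,-0.35,0,0,0,94]
    - [0,0,-0.6,0,0,0,94]
    - [0,0,-0.9,0,0,0,94]
    - [0,0,-1,0,0,0,94]
    - [0,0,-1,0,0,0,94]
    - [0,0,-1,0,0,0,94]

```text
time: 18.3
tool_pos: [0.5089, -0.2091, 0.2605]
ee_rot: [3.141, 0.0, 1.783]
wrist_force: [-0.2, -0.2, 0.3]
width: 0.0939
finger_force: 0.0
```

```bash
python3 - <<'E'
from h import *
o=robot.get_obs();w=np.r_[o['tool_pos'],o['ee_rot']];print(o['time'],w,o['wrist_force'],o['width'])
im=robot.snapshot('wrist');cv2.imwrite('pics/w10.png',im[:,:,::-1])
C=cam('wrist',o);Rm=R.from_euler('xyz',w[3:]).as_matrix()
for z,n in ((.169,'tab top'),(.117,'tab base')):
    d=w[2]-z
    print(n,proj(C,w[:3]+Rm@np.array([.03,0,d])),proj(C,w[:3]+Rm@np.array([-.03,0,d])))
for r in range(150,300,10): print(r,' '.join(str(v) for v in im[r,262:310,2]))
print(robot.find_in('plaque','wrist')[:2])
robot.snapshot('side');print([(d['extent'],d['conf']) for d in robot.find_in('plaque','side')],[(d['extent'],d['conf']) for d in robot.find_in('holder','side')],[(d['extent'],d['conf']) for d in robot.find_in('short_a','side')])
E
```

```text
18.3 [ 0.5089 -0.2091  0.2605  3.1413  0.0004  1.7831] [-0.1878 -0.168   0.3106] 0.09391589300002194
tab top [[282.4361 182.3627]] [[282.4613 245.0643]]
tab base [[282.5247 173.4267]] [[282.5414 226.8614]]
150 71 59 54 53 55 57 53 55 52 56 53 52 54 57 53 54 55 53 53 49 47 44 49 48 57 54 55 56 53 54 53 51 52 52 54 54 50 53 55 67 110 165 197 205 208 206 212 209
160 71 59 57 54 57 55 54 56 52 54 53 52 50 51 55 56 50 56 49 53 43 46 44 50 52 53 52 51 52 53 52 49 52 52 55 55 52 53 52 73 119 170 200 211 209 211 210 208
170 76 61 54 56 53 51 52 54 50 53 52 49 53 55 53 57 53 58 68 73 74 77 72 76 73 72 71 73 70 72 76 75 76 74 82 88 89 88 78 80 122 170 202 206 207 211 213 212
180 88 63 52 54 58 54 53 51 48 52 55 49 51 56 53 56 73 117 163 196 219 228 226 206 192 198 218 227 225 197 146 101 77 74 74 73 74 73 70 75 71 71 72 76 73 77 76 79
190 97 69 54 51 49 51 52 52 49 50 48 52 52 46 45 58 99 137 170 181 175 166 157 147 140 168 214 239 246 248 246 231 175 105 81 74 69 72 74 75 72 70 77 76 75 71 75 77
200 102 75 59 52 50 52 49 51 48 54 51 49 46 44 44 40 43 53 79 119 146 150 140 122 119 148 192 221 
[... 1382 characters left out ...]
 115 116 120 121 119 122 124 138 170 186 184 177 188 204 211 212 209 209 198 176 156 163 211 246 253 254 254 254 254 254 254 254 254 254 254 254 254 254 254 254
290 129 132 130 132 129 131 129 129 128 128 130 128 141 163 192 206 208 210 209 211 211 210 209 208 205 195 168 162 207 247 254 254 254 254 254 254 254 254 254 254 254 254 254 254 254 254 254 253
[{'extent': [298.6, 204.5, 45.9, 85.2], 'conf': 0.83}]
[([314.6, 168.6, 16.2, 56.6], 0.9), ([159.5, 357.9, 68.0, 51.8], 0.59), ([363.9, 161.1, 68.5, 14.8], 0.54)] [([319.2, 190.3, 25.5, 34.6], 0.68), ([373.8, 191.0, 35.8, 32.2], 0.59), ([365.3, 160.8, 64.0, 9.6], 0.25)] [([235.2, 216.2, 20.3, 53.9], 0.93), ([261.6, 189.8, 15.5, 42.9], 0.65)]
```

```bash
python3 - <<'E'
from h import *
o=robot.get_obs();C=cam('wrist',o);S=cam('side')
yaw=.212;hx=np.array([np.cos(yaw),np.sin(yaw),0]);hy=np.array([-np.sin(yaw),np.cos(yaw),0]);z=np.array([0,0,1.])
for a in (0,.15,.2,.25,.3,.35):
    u=np.cos(a)*z+np.sin(a)*hx;n=np.cos(a)*hx-np.sin(a)*z
    f=np.array([.5088,-.209,.012])-hx*.001*(a>0)
    P=[f+u*h+hy*s*b+n*t for h,b in((0,.032),(.105,.032),(.157,.03)) for s in(-1,1) for t in(-.002,.002)]
    for c in(C,S):
        q=proj(c,P);lo,hi=q.min(0),q.max(0);print(a,np.r_[(lo+hi)/2,hi-lo],end=' | ')
    print()
im=robot.snapshot('wrist')
for r in range(176,250,6): print(r,[int(v) for v in im[r,290:335,0].astype(int)-im[r,290:335,2]])
E
```

```text
0 [283.1852 203.7207   4.5185  84.8554] | 0 [322.4769 165.9162   7.8807  57.4577] | 
0.15 [295.9149 203.4138  29.3325  84.2861] | 0.15 [318.4525 165.6786  10.6062  57.877 ] | 
0.2 [300.1431 203.1506  37.7652  83.7752] | 0.2 [317.0156 165.6793  13.4721  57.8389] | 
0.25 [304.248  202.8105  45.9443  83.1104] | 0.25 [315.5947 165.7562  16.3024  57.7376] | 
0.3 [308.2044 202.3973  53.8196  82.2989] | 0.3 [314.1941 165.8911  19.089   57.5202] | 
0.35 [311.9897 201.9151  61.3459  81.3494] | 0.35 [312.8178 166.0835  21.8236  57.1876] | 
176 [57, 60, 61, 60, 60, 60, 57, 62, 63, 66, 64, 68, 71, 68, 55, 39, 21, 7, 1, -6, -10, -14, -11, -13, -14, -12, -14, -13, -14, -12, -12, -12, -13, -13, -14, -12, -13, -12, -12, -11, -11, -13, -13, -13, -13]
182 [3, 2, 7, 17, 40, 59, 64, 61, 63, 65, 63, 62, 62, 62, 64, 61, 61, 61, 62, 62, 63, 67, 66, 65, 66, 62, 48, 34, 19, 6, -3, -10, -11, -11, -12, -10, -15, -13, -12, -12, -12, -10, -13, -14, -14]
188 [28, 6, 2, 4, 14, 35, 53, 61, 63, 63, 62, 62, 59, 62, 60, 61, 64, 62, 62, 63, 62, 59, 59, 60, 61, 63, 68, 79, 102, 100, 94, 84, 62, 29, -1, -12, -12, -13, -1
[... 1347 characters left out ...]
10, -14, -14, -13, -13, -13, -10, -12, -12, -11, -14]
236 [-12, -11, -13, -15, -13, -13, -13, -14, -13, -15, -14, -13, -11, -14, -13, -9, -4, 11, 29, 44, 53, 57, 59, 61, 61, 62, 73, 96, 95, 90, 75, 49, 19, -6, -12, -11, -13, -12, -13, -11, -13, -12, -13, -13, -12]
242 [-13, -12, -13, -12, -15, -12, -14, -14, -15, -13, -13, -13, -11, -11, -13, -11, -10, -12, -12, -13, -9, -6, 6, 24, 46, 59, 76, 97, 94, 86, 74, 49, 15, -6, -12, -12, -13, -15, -13, -12, -12, -13, -12, -11, -12]
248 [-13, -14, -15, -13, -12, -13, -14, -12, -13, -11, -12, -10, -10, -11, -13, -11, -13, -14, -13, -13, -13, -11, -12, -12, -12, -11, -8, -1, 7, 4, 1, -6, -11, -14, -12, -11, -13, -12, -12, -12, -13, -13, -14, -13, -13]
```

The plaque stands in the slot leaning about 0.22 rad (limit 0.3). Both short plaques still hang where they were. I hand the job in.

```bash
python3 -c "
from bench import robot
print(robot.close_job())"
```

```text
the job is handed in; nothing more can be done
None
```

I took the long plaque off its peg, stood it in the brown holder's slot (leaning about 0.22 rad), let go and handed the job in; no verdict came back.

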